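Level a router board in its rework frame and lock it

ROBOT

A 7-joint arm with a two-finger parallel gripper is mounted at the origin on the work surface. World frame = base frame: x ahead of the robot, y to its left, z up, the work surface at z = 0. Lengths are in m, angles in rad, forces in N, time in s.
With the tool pointing down it reaches from about 0.4 to 0.85 m from the base axis. Payload 10.4 kg.
Tool frame: the origin (TCP) lies midway between the tips of the shut fingers; the grasp point (between the pads) lies 19 mm behind it; z points along the fingers, y is the direction in which the jaws open and shut (so a half turn about z gives the same grasp; the last joint's range is limited). The gripper opens to 85 mm and grips with 20 to 120 N. Pads are 22 mm wide; open, the fingers measure 114 mm over their backs; the gripper's body (76 mm by 85 mm) begins 54 mm behind the grasp point. The pads swing forward as they close: fully open they stand 13 mm farther back than shut.
Start: joints at [1.224, 0.332, -0.065, 1.46, 0.022, 1.35, -0.088], TCP at [0.199, -0.593, 0.231] pointing down, gripper open.
Joint ranges: [-2.6, 2.6], [-0.5, 2.12], [-1.47, 1.34], [0.16, 2.42], [-1.27, 4.41], [0.06, 2.06], [-2.6, 2.6]. Speed limits (rad/s): [2.22, 2.22, 2.79, 2.79, 3.14, 3.14, 3.14].

INTERFACE

Orientations are given as a unit quaternion [x, y, z, w].
In Python, from bench import env gives the robot as it stands. The module is installed in compiled form; this text tells all that it offers.
- The arm moves only by the tool servo_tool, never from a script. Its argument "motion" is a list of rows, each a list of 7 numbers: the opening, from -1 (shut) to 1 (fully open), so that 0 is half open, then the shift along the tool's x, y, z in mm, then the turn, a rotation vector about the tool's x, y, z in rad. In form: [[gripper, x, y, z, ax, ay, az], ...]. A call has 1 to 8 rows; each row is the pose to reach, as a shift and turn from the pose commanded when the call began, along the tool's axes at that moment; what a row does not reach only later rows make up. A row lasts 1/10 s, in which the tool goes at most 50 mm and 8.59 degrees, less where a joint would pass 70% of its speed; a pose out of reach is approached as far as the arm can. A call with a gripper value outside its range is refused whole. The fingers move at their own pace and stop on an object; "force" is the grip in N (left out, the last holds). Time passes only in rows, so rows that repeat a pose let the fingers close. It gives the time, the measured TCP pose, the force and the opening at its end, in the units of the state.
- env.get_state(): the state, without advancing time (a new reading comes with each control period).
- env.camera(name): name is "side" or "top"; returns a dict with "frame" (384x512x3 uint8, red, green, blue), "mtx" (3x3 intrinsics, pixels), "R" (3x3) and "t" (3): a world point X has camera coordinates R X + t. Camera axes: x right, y down, z forward; pixel columns grow to the right and rows downward; lengths in m; the calibration is good to about 2 mm. A picture is of the moment at which its call begins. There is no depth.
- env.job_done(): hands the job in, once; it reports no verdict.
The state is a dict: "time_s": time; "joint_positions": joint angles; "qvel": joint speeds; "joint_torque": joint torques, N m; "eef_pos": TCP position; "ee_rot": TCP orientation; "ft_force": force on the tool from outside, world axes, zero at the start; "moment": the same for the moment, N m; "gripper_width": opening from 0.0 (shut) to 1.0 (fully open).
Only numpy, scipy, OpenCV 4.12 (cv2) and the standard library are available. Lean on these libraries where they do the work, as an engineer would, in place of code of your own. Each camera call takes 0.05 s, during which the arm holds its last target. There are 200 camera calls.

TASK

The router circuit board hangs tilted in the blue-posted rework frame: turn it down level, so that the slot in its index plate lines up with the yellow-headed index pin. Then push the pin fully home through the slot, and after that turn the red clamp knob clockwise until it stops, to lock the board. Leave the screwdriver, the brush, the white router and the black power box where they are.

Things in the scene. Friction and masses are not known exactly. Their poses are not given: they have to be found in the camera images.
- frame: Rework frame, fixed to the table. Aluminium base plate 150 (x) x 300 (y) x 12 mm; origin at its underside's centre. The board's turning axis runs along the frame's y, 115 mm above the table, over the origin. Blue pin post, 36 x 20 mm, 172 mm tall, at y +115 to +135 mm; blue clamp post, 50 x 36 mm, 140 mm tall, at y -150 to -114 mm, knob on top. The -x side faces the robot, more or less
- tilt_board (a joint): Angle of the board about its long axis (rad): 0 = level, component side up; positive = edge nearest the robot (-x) raised. Range -0.6 to 1.25, starts 0.5 to 1.05. Stays where it is left (friction 0.15 N m: about 2.5 N down on the edge turns it). Board and aluminium carrier are 140 mm wide (x), 194 mm long (y), 8 mm thick at the rails, mid-plane on the axis
- board_edge (a point): Middle of the top face of the carrier rail (8 x 8 mm, all along the edge) on the board's edge nearest the robot: 66 mm from the axis, 4 mm above the board's mid-plane. The near half of the board carries no tall parts
- index_slot (a point): Centre of the slot in the index plate: an upright aluminium plate, 6 mm thick, 52 mm in radius, on the board's +y end (frame y +98 to +104 mm), turning with the board. The slot is 12 mm wide and open at the rim; this point lies 40 mm from the axis and stands straight above it, in line with the pin, when the board is level
- lock_pin (a joint): How far the index pin is pushed in (m): 0 = fully out, 0.026 = home (stop). Starts at 0 to 0.002. Slides along the frame's -y, towards the board, against 2 N friction; stays where it is left. Steel pin, 10 mm thick with an 8 mm tapered nose, 40 mm above the axis. It meets the index plate after 4 mm and goes on only through the slot; within about 0.08 rad of level its taper centres the board
- pin_head (a point): Centre of the outer (+y) face of the pin's yellow round head: diameter 28 mm, 12 mm thick, axis level along the frame's y, 155 mm above the table; frame y +173 mm when fully out, +147 mm when home (head then against the post). Free space outboard of it
- clamp_knob (a joint): Angle of the red clamp knob (rad), growing clockwise seen from above; 0 = loose, 1.5 = tight (hard stop). Starts at 0 to 0.25. Friction 0.06 N m; stays where it is left
- knob_grip (a point): Centre of the knob's grip bar, on its upright axis, 167 mm above the table. The bar is 56 mm long, 14 mm thick and 32 mm high (z 149 to 181 mm) on a 42 mm disc. At joint 0 the bar lies along the frame's x; at joint a it is turned by a clockwise from there. Frame y -132 mm
- screwdriver_grip (a point): Screwdriver with red handle, 170 mm long, lying beyond the frame; middle of the handle. Leave alone
- brush_grip (a point): Wooden-handled cleaning brush, 160 mm long, lying between the robot and the frame; middle of the handle. Leave alone
- router_mid (a point): White wireless router, 110 x 165 x 28 mm with two upright aerials to 158 mm, to the right; its centre. Leave alone
- power_box_mid (a point): Black ribbed power box, 100 x 170 x 40 mm, to the left; its centre. Leave alone

How it is judged:
By the outcome, as a careful person would: the job done as asked, in the order asked, and still so for the second after the job is handed in, with the robot touching nothing.
It also fails if it takes over 58 s, if anything falls off the work surface, if the arm or the gripper's body presses on something with over 40 N, if the wrist force passes 120 N, or if a joint passes its speed limit or range.

## Working session

There is one attempt and no reset: what is moved stays moved. The work goes in short steps, Python scripts to look and compute and a tool call to move; the robot and the scene stay as the last step left them, time stands still between calls to the robot, and variables do not carry over. Pictures are saved under pics/ and viewed, about 8 in all and at most 12, crops included, and the job is handed in when it is done.

Besides the shell and the picture viewer there is one more tool, called after "Request:" as name(argument=value, ...), one argument or row to a line, values as JSON. servo_tool: Moves the arm, as the interface text tells. Its arguments: {"type":"object","properties":{"motion":{"type":"array","items":{"type":"array","items":{"type":"number"}}},"force":{"type":"number"}},"required":["motion"]}

```bash
mkdir -p pics
python3 - <<'E'
from bench import env
import cv2,numpy as np
s=env.get_state();print({k:np.round(v,3) for k,v in s.items()})
for n in("side","top"):
    c=env.camera(n);cv2.imwrite(f"pics/{n}0.png",cv2.resize(c["frame"][:,:,::-1],(800,600),interpolation=cv2.INTER_CUBIC))
    print(n,c["mtx"].round(1).tolist(),c["R"].round(4).tolist(),c["t"].round(4).tolist())
E
```

```text
{'time_s': np.float64(0.0), 'joint_positions': array([ 1.224,  0.333, -0.065,  1.461,  0.022,  1.35 , -0.088]), 'qvel': array([ 0.   ,  0.001, -0.   ,  0.001,  0.   , -0.002,  0.001]), 'joint_torque': array([ 0.0000e+00, -6.2544e+01,  4.9000e-02, -3.9161e+01,  1.6000e-02,
        1.0000e-02,  0.0000e+00]), 'eef_pos': array([ 0.199, -0.592,  0.231]), 'ee_rot': array([ 0.987,  0.161, -0.   , -0.001]), 'ft_force': array([-0.128,  0.53 ,  0.684]), 'moment': array([-0.074, -0.019,  0.004]), 'gripper_width': np.float64(1.0)}
side [[362.9, 0.0, 256.3], [0.0, 362.9, 190.4], [0.0, 0.0, 1.0]] [[0.9512, -0.3083, -0.0131], [-0.2147, -0.6308, -0.7457], [0.2216, 0.7121, -0.6662]] [-0.5645, 0.2083, 1.0997]
top [[373.5, 0.0, 251.0], [0.0, 373.5, 191.6], [0.0, 0.0, 1.0]] [[0.0046, -0.9999, -0.0096], [-0.9919, -0.0033, -0.1273], [0.1273, 0.0101, -0.9918]] [0.0086, 0.6081, 1.1394]
```

View pics/side0.png

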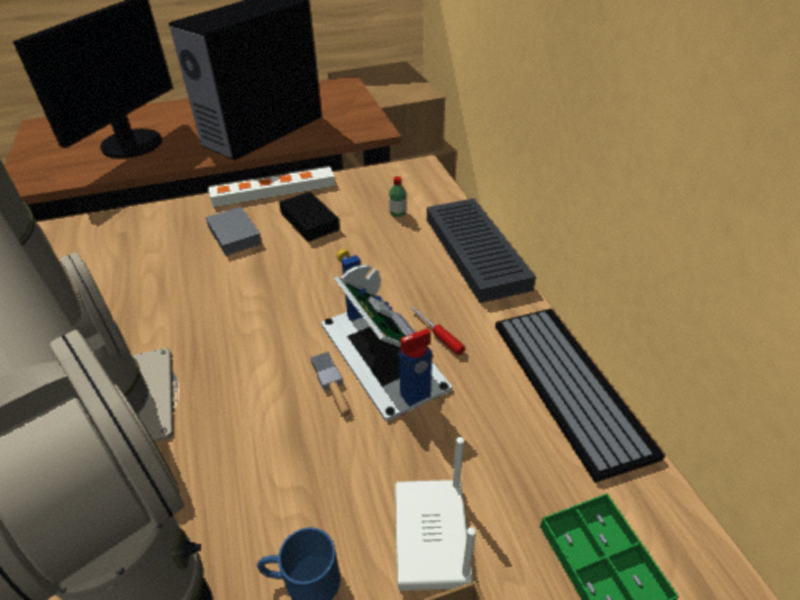

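View pics/top0.png

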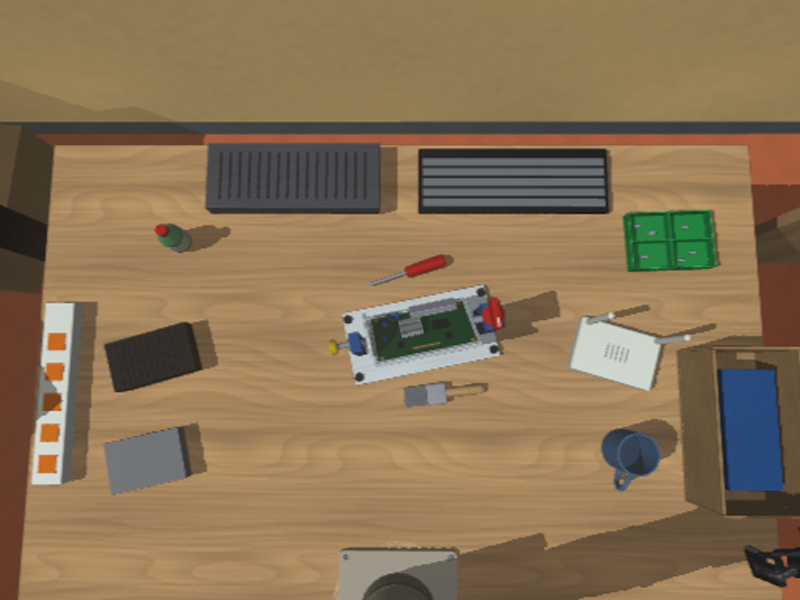

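The side view shows the frame at about (390,350), with the board tilted and its robot-side edge up. The top view shows it at (420,335), with the yellow pin head at (333,347) and the knob at (494,314). I'll enlarge both.

```bash
cat > h.py <<'E'
from bench import env
import cv2,numpy as np
from scipy.spatial.transform import Rotation as Ro
def crop(n,x,y,w,h,k,f):
    c=env.camera(n);cv2.imwrite(f,cv2.resize(c["frame"][y:y+h,x:x+w,::-1],None,fx=k,fy=k,interpolation=cv2.INTER_CUBIC));return c
def onplane(c,uv,z):   # pixel -> world point at height z
    d=c["R"].T@np.linalg.inv(c["mtx"])@[uv[0],uv[1],1];o=-c["R"].T@c["t"];return o+d*(z-o[2])/d[2]
def proj(c,X):
    p=c["mtx"]@(c["R"]@np.asarray(X)+c["t"]);return p[:2]/p[2]
E
python3 - <<'E'
from h import *
crop("top",205,175,125,80,6,"pics/t1.png");crop("side",190,150,110,120,5,"pics/s1.png")
E
```

```text
(no output)
```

View pics/t1.png

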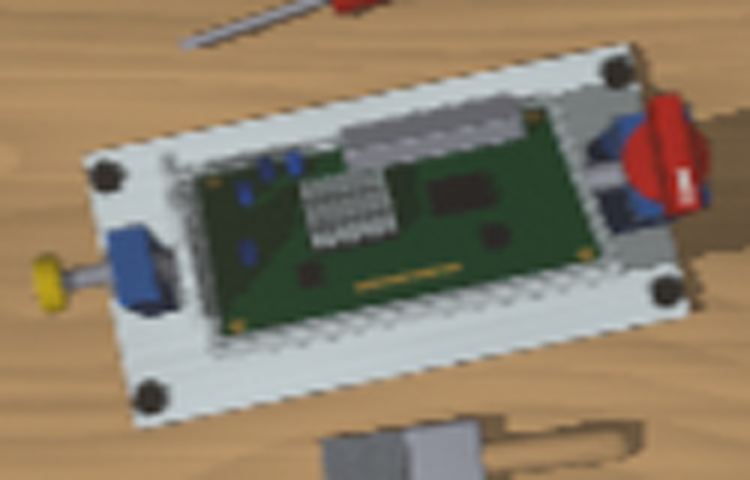

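View pics/s1.png

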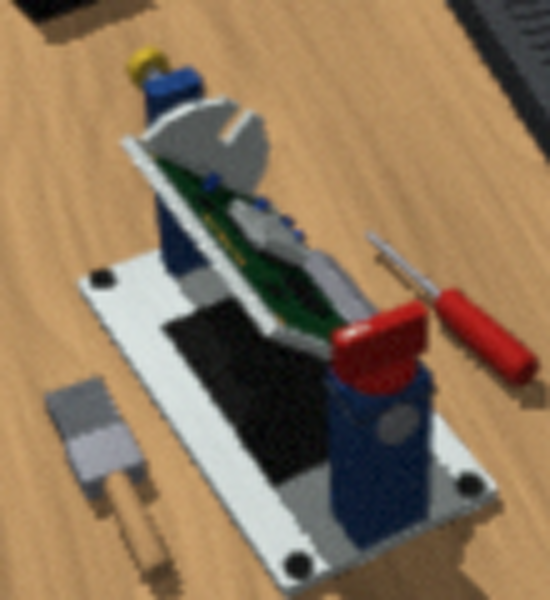

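Top crop: plate corners at about (85,157), (632,43), (690,315) and (140,428), pin head at (48,283), knob bar from (665,100) to (690,205). Side crop: plate corners at (80,285), (290,592) and (497,490), raised board edge from (125,140) to (270,330), pin head at (147,65). Next I'll fit the frame pose and tilt to these.

```bash
cat >> h.py <<'E'
def F(p,X): # frame->world
    return np.array([p[0],p[1],0])+Ro.from_euler('z',p[2]).apply(X)
def B(p,X): # board->world ; tilt positive raises -x edge => rotation about +y
    return F(p,Ro.from_euler('y',p[3]).apply(X)+[0,0,.115])
E
python3 - <<'E'
from h import *
from scipy.optimize import least_squares
T=env.camera("top");S=env.camera("side")
P=[('t',(85,157),F,(.075,.15,.012)),('t',(632,43),F,(.075,-.15,.012)),('t',(690,315),F,(-.075,-.15,.012)),('t',(140,428),F,(-.075,.15,.012)),
('s',(80,285),F,(-.075,.15,.012)),('s',(290,592),F,(-.075,-.15,.012)),('s',(497,490),F,(.075,-.15,.012)),
('t',(48,283),F,(0,.167,.155)),('s',(147,65),F,(0,.167,.155)),('t',(678,153),F,(0,-.132,.181)),
('s',(125,140),B,(-.07,.097,.004)),('s',(270,330),B,(-.07,-.097,.004)),('t',(215,350),B,(-.07,.097,.0)),('s',(240,123),B,(0,.101,.045))]
def res(p):
    r=[]
    for c,uv,f,X in P:
        C,k,o=(T,6,(205,175)) if c=='t' else (S,5,(190,150))
        r.append(proj(C,f(p,X))-((np.array(uv)+.5)/k-.5+o))
    return np.array(r)
s=least_squares(lambda p:res(p).ravel(),[.5,0,.2,.8],loss='soft_l1')
print(s.x);print(res(s.x).round(1).tolist())
p=s.x
for n,X in(("head",(0,.173,.155)),("knob",(0,-.132,.167))):print(n,F(p,X).round(4))
print("edge",B(p,(-.066,0,.004)).round(4),"level",B([*p[:3],0],(-.066,0,.004)).round(4))
for e in((0,.028),(0,-.028)):print(e)
a=onplane(T,(np.array((665,100))+.5)/6-.5+(205,175),.181);b=onplane(T,(np.array((690,205))+.5)/6-.5+(205,175),.181);print("bar",a,b,np.arctan2(*(a-b)[[1,0]]))
E
```

```text
[ 0.54027964 -0.04677037  0.20366346  0.76416817]
[[-0.1, -0.6], [-0.2, 0.1], [0.4, 0.4], [-0.4, 0.4], [-0.3, -1.1], [-0.7, -0.3], [1.1, -0.3], [0.3, 0.3], [0.5, 0.5], [0.7, -0.0], [0.3, -0.7], [1.1, 0.2], [0.2, 1.8], [-0.3, -1.5]]
head [0.5053 0.1227 0.155 ]
knob [ 0.567 -0.176  0.167]
edge [ 0.4963 -0.0558  0.1636] level [ 0.4756 -0.0601  0.119 ]
(0, 0.028)
(0, -0.028)
bar [ 0.5914082  -0.16864302  0.181     ] [ 0.54291982 -0.1792417   0.181     ] 0.21519733934969537
```

```bash
cat >> h.py <<'E'
P0=[0.5403,-0.0468,0.2037,0.764]
def go(X,yaw,turn=None):
    """rel shift (mm) and rotvec to world X with tool down, tool-x at yaw"""
    s=env.get_state();q=Ro.from_quat(s["ee_rot"]);d=q.inv().apply(np.array(X)-s["eef_pos"])*1000
    t=Ro.from_euler('z',yaw)*Ro.from_euler('x',np.pi)
    print("shift",d.round(1),"rot",(q.inv()*t).as_rotvec().round(3),"t",round(float(s["time_s"]),2),"j",s["joint_positions"].round(2),"F",s["ft_force"].round(1),"pos",s["eef_pos"].round(4))
E
python3 -c "
from h import *
go(B(P0,(-.062,0,.0))+[0,0,.06],.204+1.0)"
```

```text
shift [ 452.9 -414.    13.3] rot [-0.   -0.   -0.88] t 0.3 j [ 1.22  0.33 -0.06  1.46  0.02  1.35 -0.09] F [-1.   0.5  1. ] pos [ 0.1988 -0.5924  0.2311]
```

Request:
servo_tool(
  motion=[
    [-1,226,-207,0,0,0,-0.9],
    [-1,226,-207,0,0,0,-0.9],
    [-1,226,-207,0,0,0,-0.9],
    [-1,226,-207,0,0,0,-0.9],
    [-1,226,-207,0,0,0,-0.9],
    [-1,226,-207,0,0,0,-0.9],
    [-1,226,-207,0,0,0,-0.9],
  ],
  force=60,
)

```text
time_s: 1.0
eef_pos: [0.3506, -0.3191, 0.2319]
ee_rot: [0.815, 0.58, 0.001, 0.0]
ft_force: [-0.6, -0.1, 0.4]
gripper_width: 0.002
```

```bash
python3 -c "
from h import *
go(B(P0,(-.062,0,.0))+[0,0,.06],.204+2.0)"
```

```text
shift [296.5  51.5  14.2] rot [ 0.001  0.    -0.967] t 1.0 j [ 1.    0.02 -0.36  1.83  0.01  1.3   0.31] F [-0.6 -0.1  0.4] pos [ 0.3506 -0.3191  0.2319]
```

Request:
servo_tool(
  motion=[
    [-1,296,52,0,0,0,-0.97],
    [-1,296,52,0,0,0,-0.97],
    [-1,296,52,0,0,0,-0.97],
    [-1,296,52,0,0,0,-0.97],
    [-1,296,52,0,0,0,-0.97],
    [-1,296,52,0,0,0,-0.97],
    [-1,296,52,0,0,0,-0.97],
    [-1,296,52,0,0,0,-0.97],
  ],
)

```text
time_s: 1.8
eef_pos: [0.4972, -0.0628, 0.2312]
ee_rot: [0.455, 0.89, 0.0, -0.0]
ft_force: [0.1, -0.1, -0.1]
gripper_width: 0.003
```

```bash
python3 -c "
from h import *
go(B(P0,(-.062,0,.0))+[0,0,.03],.204+3.14)"
```

```text
shift [ 6.   3.5 43.3] rot [ 0.    -0.    -1.147] t 1.8 j [ 0.68  0.11 -0.68  1.75  0.07  1.31  0.61] F [ 0.1 -0.1 -0.1] pos [ 0.4972 -0.0628  0.2312]
```

Request:
servo_tool(
  motion=[
    [-1,6,4,43,0,0,-1.15],
    [-1,6,4,43,0,0,-1.15],
    [-1,6,4,43,0,0,-1.15],
    [-1,6,4,43,0,0,-1.15],
    [-1,6,4,43,0,0,-1.15],
    [-1,6,4,43,0,0,-1.15],
    [-1,6,4,43,0,0,-1.15],
    [-1,6,4,43,0,0,-1.15],
  ],
)

```text
time_s: 2.6
eef_pos: [0.4962, -0.0585, 0.1882]
ee_rot: [-0.101, 0.995, -0.0, -0.0]
ft_force: [-0.3, -0.6, -0.2]
gripper_width: 0.002
```

```bash
python3 -c "
from h import *
for t in (.764,.6,.4,.2,.0):
  go(B([*P0[:3],t],(-.064,0,.004)),.204+3.1416)"
```

```text
shift [-2.2  2.6 26.1] rot [-0.001 -0.    -0.002] t 2.6 j [ 0.75  0.16 -0.78  1.81  0.12  1.22  1.71] F [-0.3 -0.6 -0.2] pos [ 0.4962 -0.0585  0.1882]
shift [ 4.9  2.6 33.8] rot [-0.001 -0.    -0.002] t 2.6 j [ 0.75  0.16 -0.78  1.81  0.12  1.22  1.71] F [-0.3 -0.6 -0.2] pos [ 0.4962 -0.0585  0.1882]
shift [11.8  2.6 44.6] rot [-0.001 -0.    -0.002] t 2.6 j [ 0.75  0.16 -0.78  1.81  0.12  1.22  1.71] F [-0.3 -0.6 -0.2] pos [ 0.4962 -0.0585  0.1882]
shift [16.3  2.6 56.6] rot [-0.001 -0.    -0.002] t 2.6 j [ 0.75  0.16 -0.78  1.81  0.12  1.22  1.71] F [-0.3 -0.6 -0.2] pos [ 0.4962 -0.0585  0.1882]
shift [18.4  2.6 69.2] rot [-0.001 -0.    -0.002] t 2.6 j [ 0.75  0.16 -0.78  1.81  0.12  1.22  1.71] F [-0.3 -0.6 -0.2] pos [ 0.4962 -0.0585  0.1882]
```

Request:
servo_tool(
  motion=[
    [-1,0,3,20,0,0,0],
    [-1,2,3,27,0,0,0],
    [-1,5,3,34,0,0,0],
    [-1,9,3,40,0,0,0],
    [-1,12,3,45,0,0,0],
    [-1,15,3,53,0,0,0],
    [-1,17,3,61,0,0,0],
    [-1,18,3,66,0,0,0],
  ],
)

```text
time_s: 3.4
eef_pos: [0.4782, -0.0578, 0.1217]
ee_rot: [-0.1, 0.995, -0.0, 0.0]
ft_force: [-0.0, -1.8, 2.9]
gripper_width: -0.001
```

```bash
python3 -c "
from h import *
go(B([*P0[:3],0],(-.064,0,.004)),.204+3.1416)
crop('side',190,150,110,120,5,'pics/s2.png')"
```

```text
shift [ 0.9 -1.8  2.7] rot [-0.     0.    -0.003] t 3.4 j [ 0.74  0.19 -0.77  1.93  0.15  1.08  1.68] F [-0.  -1.8  2.9] pos [ 0.4782 -0.0578  0.1217]
```

View pics/s2.png

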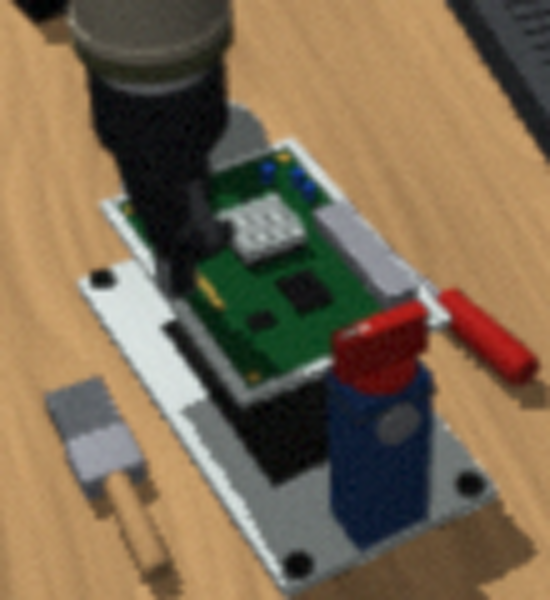

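The finger is on the near rail at about (180,290) with 2.9 N of contact force, and the board is nearly level. About 2.5 mm remains, then I lift off.

Request:
servo_tool(
  motion=[
    [-1,0,0,2,0,0,0],
    [-1,0,0,3,0,0,0],
    [-1,0,0,3,0,0,0],
    [-1,0,0,3,0,0,0],
  ],
)

```text
time_s: 3.85
eef_pos: [0.4785, -0.0569, 0.1193]
ee_rot: [-0.101, 0.995, 0.0, 0.0]
ft_force: [0.1, 1.5, -0.4]
gripper_width: 0.004
```

Request:
servo_tool(
  motion=[
    [-1,0,0,-50,0,0,0],
    [-1,0,0,-100,0,0,0],
    [-1,0,0,-110,0,0,0],
    [-1,0,0,-110,0,0,0],
  ],
)

```text
time_s: 4.25
eef_pos: [0.4795, -0.0571, 0.2312]
ee_rot: [-0.101, 0.995, -0.001, 0.002]
ft_force: [-0.8, 0.9, -1.2]
gripper_width: 0.004
```

```bash
python3 -c "
from h import *
go(F(P0,(0,.205,.230)),.204+3.1416)
c=crop('side',190,150,110,120,5,'pics/s3.png')
for t in (-.05,0,.05):
  print(t,[((proj(c,B([*P0[:3],t],X))-(190,150)+.5)*5-.5).round(0) for X in ((-.07,.097,.004),(-.07,-.097,.004),(.07,.097,.004),(.07,-.097,.004))])"
```

```text
shift [-61.3 202.9   1. ] rot [-0.002  0.003 -0.002] t 4.25 j [ 0.79  0.07 -0.78  1.79  0.05  1.3   1.76] F [-0.8  0.9 -1.2] pos [ 0.4795 -0.0571  0.2312]
-0.05 [array([102., 210.]), array([243., 409.]), array([295., 130.]), array([454., 311.])]
0 [array([101., 206.]), array([243., 404.]), array([296., 134.]), array([454., 315.])]
0.05 [array([101., 201.]), array([244., 400.]), array([296., 138.]), array([454., 319.])]
```

View pics/s3.png

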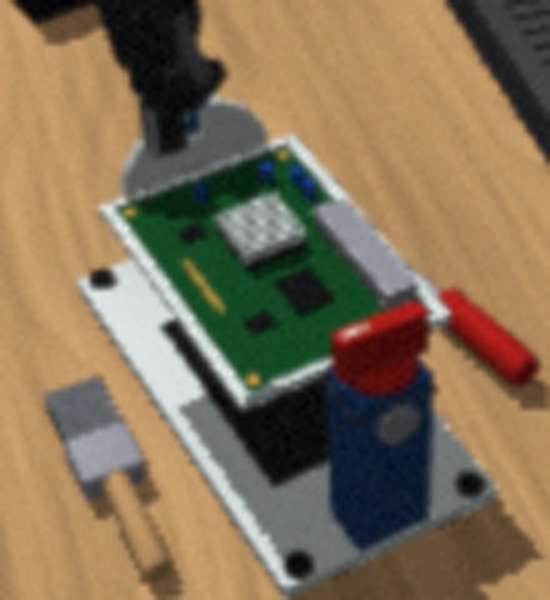

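The board corners sit at (101,208), (243,405) and (293,135). The level prediction is (101,206), (243,404) and (296,134), so the board is level to about 0.02 rad. Next is the pin.

Request:
servo_tool(
  motion=[
    [-1,-61,203,0,0,0,0],
    [-1,-61,203,0,0,0,0],
    [-1,-61,203,0,0,0,0],
    [-1,-61,203,0,0,0,0],
    [-1,-61,203,0,0,0,0],
    [-1,-61,203,0,0,0,0],
  ],
)

```text
time_s: 4.9
eef_pos: [0.4959, 0.1566, 0.2274]
ee_rot: [-0.104, 0.995, 0.001, -0.001]
ft_force: [0.8, -0.7, -0.8]
gripper_width: 0.007
```

```bash
python3 -c "
from h import *
go(F(P0,(0,.205,.135)),.204+3.1416)"
```

```text
shift [-2.5 -3.4 92.4] rot [ 0.002 -0.003  0.003] t 4.9 j [ 0.46  0.22 -0.96  1.7   0.18  1.32  1.25] F [ 0.8 -0.7 -0.8] pos [0.4959 0.1566 0.2274]
```

Request:
servo_tool(
  motion=[
    [-1,-2,-1,45,0,0,0],
    [-1,-2,-1,90,0,0,0],
    [-1,-2,-1,92,0,0,0],
    [-1,-2,-1,92,0,0,0],
  ],
)

```text
time_s: 5.3
eef_pos: [0.499, 0.1523, 0.137]
ee_rot: [-0.1, 0.995, -0.0, -0.001]
ft_force: [-0.2, 0.5, 2.3]
gripper_width: -0.002
```

```bash
python3 -c "
from h import *
go(F(P0,(0,.147,.135)),.204+3.1416)
crop('side',205,110,80,80,7,'pics/s4.png')"
```

```text
shift [ -0.3 -56.3   2. ] rot [ 0.    -0.002 -0.003] t 5.3 j [ 0.42  0.31 -0.92  1.81  0.27  1.15  1.18] F [-0.2  0.5  2.3] pos [0.499  0.1523 0.137 ]
```

View pics/s4.png

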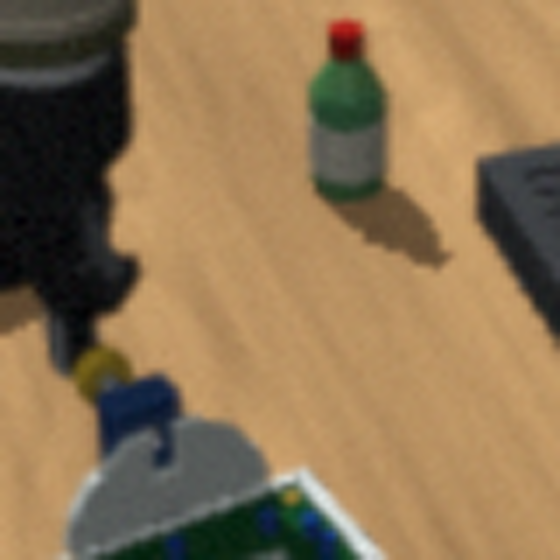

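The finger is just outboard of the yellow head (103,372), and the slot (162,440) is up under the post. I'll push in steps and watch the force.

Request:
servo_tool(
  motion=[
    [-1,0,-7,0,0,0,0],
    [-1,0,-13,0,0,0,0],
    [-1,0,-18,0,0,0,0],
    [-1,0,-22,0,0,0,0],
    [-1,0,-26,0,0,0,0],
    [-1,0,-30,0,0,0,0],
    [-1,0,-33,0,0,0,0],
    [-1,0,-36,0,0,0,0],
  ],
)

```text
time_s: 6.15
eef_pos: [0.5068, 0.118, 0.1373]
ee_rot: [-0.101, 0.995, 0.0, 0.0]
ft_force: [0.1, 1.7, 1.1]
gripper_width: -0.005
```

Request:
servo_tool(
  motion=[
    [-1,0,-2,0,0,0,0],
    [-1,0,-4,0,0,0,0],
    [-1,0,-6,0,0,0,0],
    [-1,0,-6,0,0,0,0],
  ],
)

```text
time_s: 6.55
eef_pos: [0.5078, 0.1132, 0.1373]
ee_rot: [-0.101, 0.995, 0.001, 0.0]
ft_force: [-0.1, 5.6, 0.4]
gripper_width: -0.003
```

```bash
python3 -c "
from h import *
go(F(P0,(0,.147,.135)),.204+3.1416)"
```

```text
shift [  0.5 -16.3   2.3] rot [ 0.001  0.    -0.001] t 6.55 j [ 0.49  0.3  -0.91  1.82  0.26  1.15  1.27] F [-0.1  5.6  0.4] pos [0.5078 0.1132 0.1373]
```

Request:
servo_tool(
  motion=[
    [-1,0,-2,0,0,0,0],
    [-1,0,-4,0,0,0,0],
    [-1,0,-5,0,0,0,0],
    [-1,0,-5,0,0,0,0],
  ],
)

```text
time_s: 6.95
eef_pos: [0.5078, 0.113, 0.1375]
ee_rot: [-0.104, 0.995, 0.003, 0.0]
ft_force: [-1.7, 20.1, -1.4]
gripper_width: -0.001
```

```bash
python3 -c "
from h import *
go(F(P0,(0,.147,.135)),.204+3.1416)"
```

```text
shift [  0.5 -16.1   2.4] rot [0.007 0.001 0.004] t 6.95 j [ 0.5   0.3  -0.91  1.82  0.25  1.15  1.28] F [-1.7 20.1 -1.4] pos [0.5078 0.113  0.1375]
```

It's against a hard stop at 20 N, about where the home position should be. I'll retreat, lift, and check.

Request:
servo_tool(
  motion=[
    [-1,0,30,0,0,0,0],
    [-1,0,35,-15,0,0,0],
    [-1,0,35,-60,0,0,0],
    [-1,0,35,-110,0,0,0],
    [-1,0,35,-110,0,0,0],
  ],
)

```text
time_s: 7.45
eef_pos: [0.5043, 0.1423, 0.2537]
ee_rot: [-0.101, 0.995, -0.0, 0.004]
ft_force: [-0.1, 0.1, -0.2]
gripper_width: -0.0
```

```bash
python3 -c "
from h import *
go(F(P0,(0,-.132,.24)),.204+3.1416)
c=crop('top',215,190,70,60,9,'pics/t5.png')
for y in (.147,.157,.173): print(y,((proj(c,F(P0,(0,y,.155)))-(215,190)+.5)*9-.5).round(0))"
```

```text
shift [   2.6 -324.5   14. ] rot [-0.001  0.008 -0.002] t 7.45 j [ 0.49  0.2  -0.96  1.66  0.17  1.36  1.29] F [-0.1  0.1 -0.2] pos [0.5043 0.1423 0.2537]
0.147 [ 48. 279.]
0.157 [ 16. 286.]
0.173 [-34. 296.]
```

View pics/t5.png

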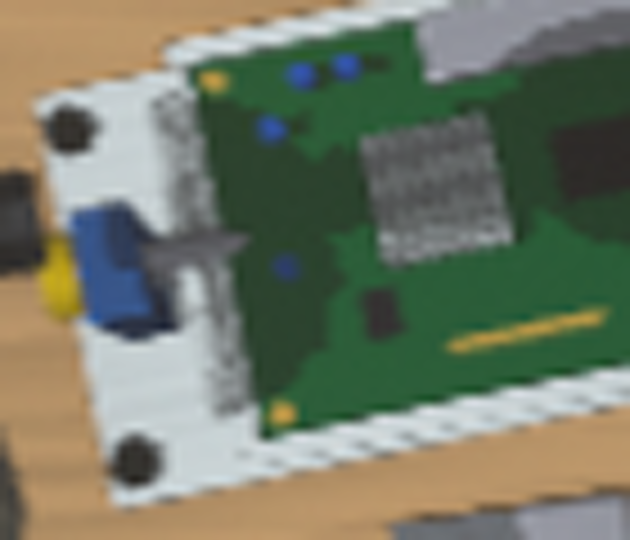

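The yellow head (60,280) is flush with the post, the predicted home face is (48,279), and the pin passes through the plate to (245,240). It's home, so on to the knob.

Request:
servo_tool(
  motion=[
    [0.2,3,-324,5,0,0,0],
    [0.2,3,-324,5,0,0,0],
    [0.2,3,-324,5,0,0,0],
    [0.2,3,-324,5,0,0,0],
    [0.2,3,-324,5,0,0,0],
    [0.2,3,-324,5,0,0,0],
    [0.2,3,-324,5,0,0,0],
    [0.2,3,-324,5,0,0,0],
  ],
)

```text
time_s: 8.3
eef_pos: [0.5627, -0.182, 0.2403]
ee_rot: [-0.097, 0.995, 0.0, -0.002]
ft_force: [-0.9, 0.7, -0.6]
gripper_width: 0.596
```

Request:
servo_tool(
  motion=[
    [0.2,0,0,0,0,0,0],
    [0.2,0,0,0,0,0,0],
  ],
)

```text
time_s: 8.5
eef_pos: [0.5638, -0.175, 0.242]
ee_rot: [-0.102, 0.995, 0.0, -0.0]
ft_force: [0.6, 0.5, -0.2]
gripper_width: 0.597
```

```bash
python3 -c "
from h import *
go(F(P0,(0,-.132,.156)),.204+3.1416)
print(env.get_state()['gripper_width'])
c=crop('top',290,180,50,45,10,'pics/t6.png')"
```

```text
shift [-3.  -1.8 86. ] rot [ 0.001 -0.001  0.   ] t 8.5 j [ 0.82  0.34 -0.75  1.51  0.23  1.39  1.83] F [ 0.6  0.5 -0.2] pos [ 0.5638 -0.175   0.242 ]
0.5971791706926673
```

View pics/t6.png

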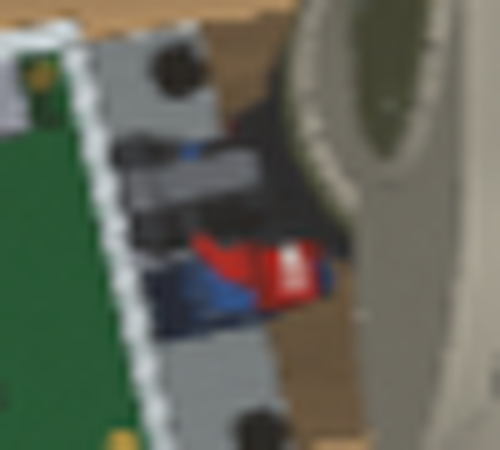

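The knob's near end (295,275) shows beside the gripper, but the arm hides most of the bar. The jaw has about ±18 mm of margin around the bar, so I'll descend and watch the force.

Request:
servo_tool(
  motion=[
    [0.2,-3,-2,30,0,0,0],
    [0.2,-3,-2,55,0,0,0],
    [0.2,-3,-2,70,0,0,0],
    [0.2,-3,-2,80,0,0,0],
    [0.2,-3,-2,86,0,0,0],
    [0.2,-3,-2,86,0,0,0],
  ],
)

```text
time_s: 9.15
eef_pos: [0.5674, -0.1776, 0.1563]
ee_rot: [-0.101, 0.995, -0.0, -0.0]
ft_force: [-0.1, -0.5, -0.4]
gripper_width: 0.6
```

Request:
servo_tool(
  motion=[
    [-1,0,0,0,0,0,0],
    [-1,0,0,0,0,0,0],
    [-1,0,0,0,0,0,0],
    [-1,0,0,0,0,0,0],
    [-1,0,0,0,0,0,0],
    [-1,0,0,0,0,0,0],
  ],
  force=40,
)

```text
time_s: 9.75
eef_pos: [0.5671, -0.1739, 0.1575]
ee_rot: [-0.102, 0.995, 0.002, -0.001]
ft_force: [-9.7, 12.0, 10.1]
gripper_width: 0.155
```

```bash
python3 -c "
from h import *
go(F(P0,(0,-.132,.156)),.204+3.1416)
print(env.get_state()['gripper_width'],env.get_state()['moment'])"
```

```text
shift [ 0.5 -2.1  1.5] rot [ 0.004 -0.001  0.001] t 9.75 j [ 0.81  0.41 -0.73  1.61  0.28  1.23  1.79] F [-9.7 12.  10.1] pos [ 0.5671 -0.1739  0.1575]
0.15503051994054606 [ 2.53936552  1.90396635 -0.08593409]
```

Request:
servo_tool(
  motion=[
    [-1,0,3,-1,0,0,0],
    [-1,0,4,-1,0,0,0.0],
    [-1,0,4,-1,0,0,0.1],
    [-1,0,4,-1,0,0,0.2],
    [-1,0,4,-1,0,0,0.3],
    [-1,0,4,-1,0,0,0.3],
  ],
)

```text
time_s: 10.35
eef_pos: [0.5669, -0.1739, 0.1576]
ee_rot: [0.05, 0.999, -0.0, 0.0]
ft_force: [0.6, 0.5, -0.0]
gripper_width: 0.156
```

```bash
python3 -c "
from h import *
go(F(P0,(0,-.132,.156)),.204+3.1416)
print(env.get_state()['gripper_width'],env.get_state()['moment'])"
```

```text
shift [-0.3 -2.1  1.6] rot [-0.     0.001 -0.304] t 10.35 j [ 0.77  0.39 -0.68  1.62  0.26  1.22  1.51] F [ 0.6  0.5 -0. ] pos [ 0.5669 -0.1739  0.1576]
0.15564730385577993 [ 0.12670962 -0.30525838 -0.01373212]
```

Forces are near zero, and the knob is turning well about its centre.

Request:
servo_tool(
  motion=[
    [-1,0,0,0,0,0,0.13],
    [-1,0,0,0,0,0,0.26],
    [-1,0,0,0,0,0,0.39],
    [-1,0,0,0,0,0,0.52],
    [-1,0,0,0,0,0,0.65],
    [-1,0,0,0,0,0,0.78],
    [-1,0,0,0,0,0,0.91],
    [-1,0,0,0,0,0,1.0],
  ],
)

```text
time_s: 11.15
eef_pos: [0.5664, -0.1746, 0.1576]
ee_rot: [0.523, 0.852, -0.0, 0.0]
ft_force: [-1.5, -0.5, 0.5]
gripper_width: 0.156
```

Request:
servo_tool(
  motion=[
    [-1,0,0,0,0,0,0.06],
    [-1,0,0,0,0,0,0.12],
    [-1,0,0,0,0,0,0.17],
    [-1,0,0,0,0,0,0.2],
    [-1,0,0,0,0,0,0.2],
  ],
)

```text
time_s: 11.65
eef_pos: [0.5663, -0.1746, 0.1576]
ee_rot: [0.604, 0.797, -0.001, 0.0]
ft_force: [-3.4, -2.6, 3.9]
gripper_width: 0.152
```

```bash
python3 -c "
from h import *
go(F(P0,(0,-.132,.156)),.204+3.1416)
print(env.get_state()['gripper_width'],env.get_state()['moment'])"
```

```text
shift [-1.6  0.3  1.6] rot [-1.000e-03  0.000e+00 -1.501e+00] t 11.65 j [ 0.62  0.36 -0.49  1.62  0.18  1.21  0.37] F [-3.4 -2.6  3.9] pos [ 0.5663 -0.1746  0.1576]
0.1516054695121966 [-0.57462588  0.88466814  0.2447618 ]
```

Request:
servo_tool(
  motion=[
    [-1,0,0,0,0,0,0.05],
    [-1,0,0,0,0,0,0.1],
    [-1,0,0,0,0,0,0.1],
  ],
)

```text
time_s: 11.95
eef_pos: [0.5663, -0.1743, 0.1577]
ee_rot: [0.642, 0.767, -0.001, 0.0]
ft_force: [-4.5, -4.8, 5.0]
gripper_width: 0.154
```

```bash
python3 -c "
from h import *
go(F(P0,(0,-.132,.156)),.204+3.1416)
print(env.get_state()['gripper_width'],env.get_state()['moment'])"
```

```text
shift [-1.8  0.4  1.7] rot [-2.000e-03  1.000e-03 -1.598e+00] t 11.95 j [ 0.61  0.35 -0.48  1.62  0.17  1.21  0.27] F [-4.5 -4.8  5. ] pos [ 0.5663 -0.1743  0.1577]
0.15406611749057542 [-0.6453685   1.05299345  2.13016444]
```

The moment rose from 0.24 to 2.1 N·m at the stop. I'll ease off slightly while still loaded clockwise, then open and lift.

Request:
servo_tool(
  motion=[
    [-1,0,0,0,0,0,-0.06],
    [-1,0,0,0,0,0,-0.06],
    [0.4,0,0,0,0,0,-0.06],
    [0.4,0,0,0,0,0,-0.06],
    [0.4,0,0,0,0,0,-0.06],
    [0.4,0,0,0,0,0,-0.06],
  ],
)

```text
time_s: 12.55
eef_pos: [0.5667, -0.1736, 0.1573]
ee_rot: [0.62, 0.785, 0.0, 0.0]
ft_force: [-0.3, 0.3, -0.9]
gripper_width: 0.702
```

Request:
servo_tool(
  motion=[
    [0.4,0,0,-20,0,0,0],
    [0.4,0,0,-60,0,0,0],
    [0.4,0,0,-100,0,0,0],
    [0.4,0,0,-110,0,0,0],
    [0.4,-90,0,-120,0,0,0],
    [0.4,-130,0,-120,0,0,0],
    [0.4,-170,0,-120,0,0,0],
    [0.4,-170,0,-120,0,0,0],
  ],
)

```text
time_s: 13.35
eef_pos: [0.6049, -0.3449, 0.2759]
ee_rot: [0.622, 0.783, -0.001, -0.0]
ft_force: [-0.1, -0.4, -2.1]
gripper_width: 0.697
```

```bash
python3 -c "
from h import *
s=env.get_state();print(s['time_s'],s['eef_pos'],s['ft_force'],s['gripper_width'])
a=env.camera('top')['frame'];b=env.camera('side')['frame']
k=lambda f,x,y,w,h:cv2.resize(f[y:y+h,x:x+w,::-1],(390,390*h//w),interpolation=cv2.INTER_CUBIC)
A=k(a,205,165,130,130);Bm=k(b,185,140,120,120)
cv2.imwrite('pics/f.png',np.hstack([A,Bm]))"
```

```text
13.35 [ 0.60485093 -0.34492677  0.27585875] [-0.08078413 -0.43452383 -2.13860979] 0.6973037582265704
```

View pics/f.png

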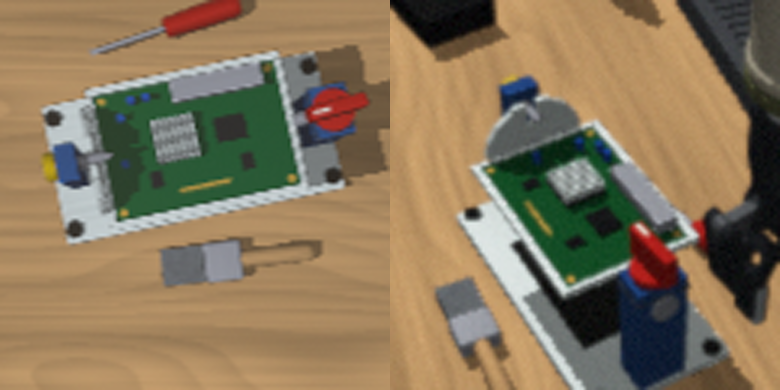

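The bar lies at about 16° in the picture (308,115)–(368,98), and 1.5 rad predicts 15.4°. The board is level, the pin is home, and the brush and screwdriver haven't moved. Handing in.

```bash
python3 -c "
from bench import env
print(env.job_done())"
```

```text
the job is handed in; nothing more can be done
None
```

The board is level, the index pin is fully home, and the clamp knob is turned clockwise to its stop. I did the steps in that order and handed the job in at about 13.4 s, with the gripper clear of everything.

- **Board:** I pressed the near rail down to z = 119 mm. Its corners then matched the level prediction to about 0.02 rad, and the slot sat under the pin.
- **Pin:** I pushed the head to a hard stop at 20 N. The last pictures show the head flush against the post and the pin through the plate.
- **Knob:** I gripped the bar and turned it about 1.5 rad, where it met the stop and the moment rose to 2.1 N·m. After release the bar measured about 16° in the top view, against 15.4° expected when tight.
- **Items to leave alone:** The brush and screwdriver look undisturbed in the last pictures. The router and power box were not in those crops. The gripper kept above the router and never came near the power box, and I saw no unexpected contact forces.

No check failed. The only disagreement was that the knob's centre was about 2–4 mm off my camera fit. I corrected for that during the grasp, and the sideways force dropped to about zero.

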